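Magnetise the screwdriver tip in the round well

TASK

Magnetise the short wooden-handled screwdriver that stands in the wooden rack: take it by the handle, dip its tip well down into the round well of the grey magnetiser block and draw it out again. Keep it out of the square well (that one demagnetises) and do not push the block about. Then stand the screwdriver back upright in the hole of its rack, fully home, and let go.

Things in the scene. Friction and masses are not known exactly. Their poses are not given: they have to be found in the camera images.
- driver_grip (a point): Centre of the pale wooden handle of the short screwdriver, upright, tip down, in the rack (not the longer red-handled one lying about). Z axis up, from tip to handle end. Handle round, 29 mm across here, 23 mm across 31 mm lower; its end is 47 mm above this point, the shaft's tip 128 mm below. A brass collar, 33 mm across, with its flat underside 80 mm above the tip, rests on the rack. 0.1 kg.
- driver: The same screwdriver, 175 mm long; origin at the tip of its steel shaft (6 mm across), 128 mm below driver_grip; z axis along the shaft towards the handle (up as it stands in the rack).
- round_well (a point): Centre of the mouth of the round well in the top face of the grey magnetiser block (60 x 120 x 42 mm, 0.6 kg, loose, any yaw). The well is 32 mm across, 34 mm deep, with a floor. Z axis up; the y axis points along the block to the other well, a square one 31 mm wide, whose centre is at y = +56 mm. The mouth is 42 mm above the bench.
- rack_seat (a point): Centre of the mouth of the hole in the top of the wooden rack (80 x 90 x 95 mm, fixed), 95 mm above the bench, z axis up. Round hole, 20 mm across, straight through the 16 mm top board; open below down to a base board 85 mm under this point. With the screwdriver home its tip is 80 mm below this point and driver_grip 48 mm above it.
There are look-alikes about, which are no part of the job. Of the things that look like the driver, the smallest one is meant.

How it is judged:
On the way:
1. the held screwdriver's tip is dipped at least 12 mm deep into the round well (z of driver in the frame of round_well below -0.012 m and horizontal distance between driver and round_well below 0.016 m and contact force between the fingers and driver above 0.5 N), for 0.1 s.
At the end, for the whole second after the job is handed in: After the dip the screwdriver stands in the rack's hole again: tip within 15 mm of the hole's axis and at least 74 mm below the top of the rack (collar within 6 mm of resting on it), within 10 degrees of upright, released (z of driver in the frame of rack_seat below -0.074 m and horizontal distance between driver and rack_seat below 0.015 m and angle between driver's own z axis and vertical below 0.17 rad); the robot touches nothing.
It fails at once if the tip enters the square well by more than 8 mm (z of driver in the frame of round_well below -0.008 m and y of driver in the frame of round_well between 0.04 and 0.072 m and x of driver in the frame of round_well between -0.016 and 0.016 m).
It fails at once if the magnetiser block is pushed or lifted more than 30 mm from where it stood (distance of round_well from where it was at the start of the episode above 0.03 m).
It also fails if it takes over 48 s, if anything falls off the work surface, if the arm or the gripper's body presses on something with over 40 N, if the wrist force passes 120 N, or if a joint passes its speed limit or range.

ROBOT

A 6-joint arm with a two-finger parallel gripper is mounted at the origin on a cart in front of the work surface, level with it; the furniture and walls round the work are solid. World frame = base frame: x ahead of the robot, y to its left, z up, the work surface at z = 0. Lengths are in m, angles in rad, forces in N, time in s.
With the tool pointing down it reaches from about 0.275 to 0.825 m from the base axis. Payload 5.2 kg.
Tool frame: the origin (TCP) lies midway between the tips of the shut fingers; the grasp point (between the pads) lies 19 mm behind it; z points along the fingers, y is the line along which they close (so a half turn about z gives the same grasp; the last joint's range is limited). The gripper opens to 93 mm and grips with 3 to 60 N. Pads are 15 mm wide; open, the fingers measure 128 mm over their backs; the gripper's body (75 mm by 188 mm) begins 65 mm behind the grasp point.
Start: joints at [1.061, 0.259, 1.535, -0, 1.348, -0.203], TCP at [0.166, 0.524, 0.219] pointing down, gripper open.
Joint ranges: [-3.14, 3.14], [-0.91, 2.08], [0.19, 2.58], [-1.22, 4.36], [0.22, 2.71], [-3.12, 3.12]. Speed limits (rad/s): [2.57, 2.57, 3.14, 3.14, 3.14, 3.14].

INTERFACE

Orientations are given as a unit quaternion [w, x, y, z].
In Python, from cell import sensors, viewer, arm gives the robot as it stands.
- The arm moves only by the tool play_rows, never from a script. Its argument "deltas" is a list of rows, each a list of 5 numbers: the shift along the tool's x, y, z in units of 150 mm (1.0 is 150 mm), then the turn about the tool's z in units of pi rad (1.0 is pi rad), then the opening in per cent of the stroke, from 0 (shut) to 100 (fully open). A call has 1 to 20 rows; each row is the pose to reach, as a shift and turn from the pose commanded when the call began, along the tool's axes at that moment, turning the shorter way round; what a row does not reach only later rows make up. A row lasts 1/8 s, in which the tool goes at most 62.5 mm and 10.7 degrees, less where a joint would pass 70% of its speed; a pose out of reach is approached as far as the arm can. A call with a number of a shift or a turn outside -1 to 1 is refused whole. A call with a gripper value outside its range is refused whole. The fingers move at their own pace and stop on an object; "squeeze" is the grip in N (left out, the last holds). Time passes only in rows, so rows that repeat a pose let the fingers close. It gives the time, the measured TCP pose, the force, the opening and the grip force at its end, in the units of the state.
- sensors.sense(): the state, without advancing time (a new reading comes with each control period).
- viewer.get_image(name): name is "scene" or "top"; returns (picture, depth): 400x640x3 uint8, red, green, blue; 400x640 float32, m along the optical axis (not along the pixel's ray), 0 where there is no reading.
- viewer.get_calibration(name): a dict with "vertical_fov" (degrees; the focal length in pixels is half the picture's height over the tangent of half this angle, whatever the lens; pixels are square), "cx", "cy" (the principal point, pixels), "position" and "attitude" of the camera in the world. Camera axes: x right, y down, z forward; pixel columns grow to the right and rows downward; lengths in m; the calibration is good to about 2 mm. A picture is of the moment at which its call begins. get_calibration takes no time and is no camera call.
- arm.job_done(): hands the job in; it is judged then, once.
Trained networks look in the newest picture that a camera, given by its name, has taken for a name from the list of things; names that differ only in an ending like _2 or _b are one class to them, and where a whole thing is asked for, a point or a joint stands for the part that bears it (a point fixed in the world has none). Each returns a list of dicts, best first, with "conf" (0 to 1); they miss things now and then, are a little off and sometimes report something else, mostly with a low value. They report only what shows in the picture. A call takes as long as a camera call. They do not tell look-alikes from the thing itself.
- viewer.find_in(label, camera): "pixel" ([column, row] in pixels, amid what is visible of it).
- viewer.mark_of(label, camera): "pixel" ([column, row] in pixels: a listed point, or the origin of a listed thing).
The state is a dict: "clock": time; "joint_positions": joint angles; "dq": joint speeds; "tau": joint torques, N m; "tcp_pos": TCP position; "ee_rot": TCP orientation; "wrist_force": force on the tool from outside, world axes, zero at the start; "moment": the same for the moment, N m; "width": finger opening in m; "gripper_force": force on a finger pad.
Only numpy, scipy, OpenCV 4.12 (cv2) and the standard library are available. Lean on these libraries where they do the work, as an engineer would, in place of code of your own. Each camera call takes 0.05 s, during which the arm holds its last target. There are 200 camera calls.

## Working session

There is one attempt and no reset: what is moved stays moved. The work goes in short steps, Python scripts to look and compute and a tool call to move; the robot and the scene stay as the last step left them, time stands still between calls to the robot, and variables do not carry over. Pictures are saved under pics/ and viewed, at most 10 in all, crops included, and the job is handed in when it is done.

Besides the shell and the picture viewer there is one more tool, called after "Call:" as name(argument=value, ...) on one line, values as JSON. play_rows: Moves the arm, as the interface text tells. Shifts and turns lie within -1 to 1; 1 stands for 150 mm of shift or pi rad of turn. Its arguments: {"type":"object","properties":{"deltas":{"type":"array"},"squeeze":{"type":"number"}},"required":["deltas"]}

```bash
mkdir -p pics; cat > h.py <<'E'
import numpy as np, cv2
from scipy.spatial.transform import Rotation as R
from cell import sensors, viewer, arm
def cam(n):
    c=viewer.get_calibration(n); f=200/np.tan(np.radians(c["vertical_fov"])/2)
    a=np.array(c["attitude"]); M=R.from_quat(a[[1,2,3,0]]).as_matrix() if a.size==4 else a
    return f,c["cx"],c["cy"],np.array(c["position"]),M
def ray(n,p):
    f,cx,cy,o,M=cam(n); return o,M@np.array([(p[0]-cx)/f,(p[1]-cy)/f,1.])
def at_z(n,p,z):
    o,d=ray(n,p); return o+d*(z-o[2])/d[2]
def deproj(n,p,D):
    o,d=ray(n,p); return o+d*D
def proj(n,X):
    f,cx,cy,o,M=cam(n); q=M.T@(np.array(X)-o); return [cx+f*q[0]/q[2],cy+f*q[1]/q[2]]
def tri(n1,p1,n2,p2):
    o1,d1=ray(n1,p1);o2,d2=ray(n2,p2)
    A=np.stack([d1,-d2],1);s=np.linalg.lstsq(A,o2-o1,rcond=None)[0]
    a=o1+d1*s[0];b=o2+d2*s[1];return (a+b)/2,np.linalg.norm(a-b)
E
python3 - <<'E'
from h import *
np.set_printoptions(precision=3,suppress=True)
for n in("scene","top"):
    im,D=viewer.get_image(n); cv2.imwrite(f"pics/{n}0.png",im[...,::-1]); np.save(n+"D",D)
    print(n,viewer.get_calibration(n))
    for l in("driver_grip","driver","round_well","rack_seat"):
        for r in viewer.mark_of(l,n)[:4]:
            p=r["pixel"];d=D[int(p[1]),int(p[0])]; print(l,np.round(p,1),round(r["conf"],2),deproj(n,p,d))
print(sensors.sense())
E
```

```text
scene {'vertical_fov': 46.40272420591859, 'cx': 322.0946353751123, 'cy': 198.10039192795574, 'position': array([ 0.003, -0.552,  0.957]), 'attitude': array([-0.336,  0.875, -0.326,  0.123])}
driver_grip [416.7 198.2] 0.97 [ 0.598 -0.171  0.202]
driver_grip [395.8 244.9] 0.88 [ 0.499 -0.209  0.159]
driver_grip [345.2 247.3] 0.68 [ 0.384 -0.173  0.218]
driver [399.8 245.7] 0.75 [ 0.507 -0.214  0.155]
driver [346.9 297. ] 0.68 [ 0.403 -0.169  0.001]
round_well [310.5 183.5] 0.74 [0.559 0.149 0.023]
rack_seat [391.2 258.5] 0.63 [ 0.498 -0.204  0.105]
top {'vertical_fov': 56.57218012863891, 'cx': 319.8512507607853, 'cy': 198.78074603563152, 'position': array([0.413, 0.003, 0.937]), 'attitude': array([ 0.052, -0.696,  0.715, -0.045])}
driver_grip [407.5 251.3] 0.8 [ 0.407 -0.153  0.236]
driver_grip [396.6 149.4] 0.72 [ 0.603 -0.143  0.234]
driver_grip [415.1 203.5] 0.54 [ 0.503 -0.187  0.177]
driver [392.4 253.2] 0.85 [ 0.403 -0.146  0.118]
driver [380.5 169.8] 0.81 [ 0.614 -0.148 -0.001]
driver [405.4 209.8] 0.72 [ 0.499 -0.185  0.095]
round_well [266.1 190.6] 0.77 [0.566 0.145 0.008]
rack_seat [411.6 205.8] 0.56 [ 0.502 -0.187  0.148]
rack_seat [415.7 201.7] 0.56 [ 0.506 -0.187  0.183]
{'clock': 0.5, 'joint_positions': array([ 1.061,  0.259,  1.535, -0.   ,  1.348, -0.203]), 'dq': array([-0.002, -0.   , -0.   ,  0.   , -0.001, -0.001]), 'tau': array([  0.   , -43.681, -28.407,   0.072,   0.032,  -0.   ]), 'tcp_pos': array([0.166, 0.524, 0.219]), 'ee_rot': array([-0.   ,  0.153,  0.988, -0.   ]), 'wrist_force': array([ 0.468,  0.085, -0.504]), 'moment': array([-0.001, -0.044, -0.036]), 'gripper_force': 0.0, 'width': 0.09320793639430908}
```

View pics/scene0.png

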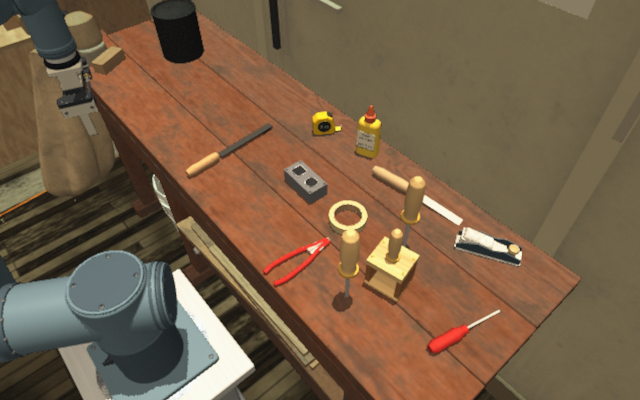

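View pics/top0.png

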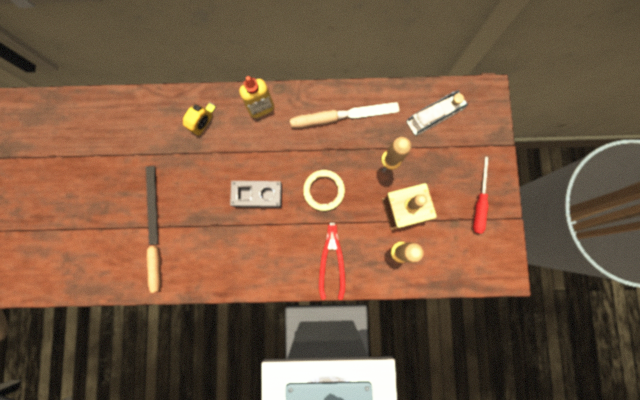

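The scene picture shows the short driver in the rack at about (396,245), two taller look-alikes at (348,250) and (413,200), and the block at (305,182). In the top picture the rack is at (412,205) and the block at (256,194), with the square well on the left and the round one on the right at about (267,193). I'll zoom in on both.

```bash
python3 - <<'E'
from h import *
np.set_printoptions(precision=4,suppress=True)
s=cv2.imread("pics/scene0.png");t=cv2.imread("pics/top0.png")
def c(i,x,y,w,h,k): return cv2.resize(i[y:y+h,x:x+w],None,fx=k,fy=k,interpolation=cv2.INTER_CUBIC)
a=np.hstack([c(t,225,170,65,50,6),c(s,275,155,65,50,6)])
b=np.hstack([c(t,380,178,65,50,6),c(s,360,225,65,50,6)]); 
b=np.vstack([b])
cv2.imwrite("pics/z1.png",np.vstack([a,b])[:600,:800])
print("well tri",tri("top",[266.5,193],"scene",[310.5,183.5]), at_z("top",[267,193],.042),at_z("scene",[310.5,183.5],.042))
print("grip tri",tri("top",[415.1,203.5],"scene",[395.8,244.9]))
E
```

```text
well tri (array([0.5551, 0.1413, 0.0326]), np.float64(0.003305265194398144)) [0.5549 0.1377 0.042 ] [0.5481 0.1352 0.042 ]
grip tri (array([ 0.51  , -0.1983,  0.1383]), np.float64(0.0048519695848165895))
```

View pics/z1.png

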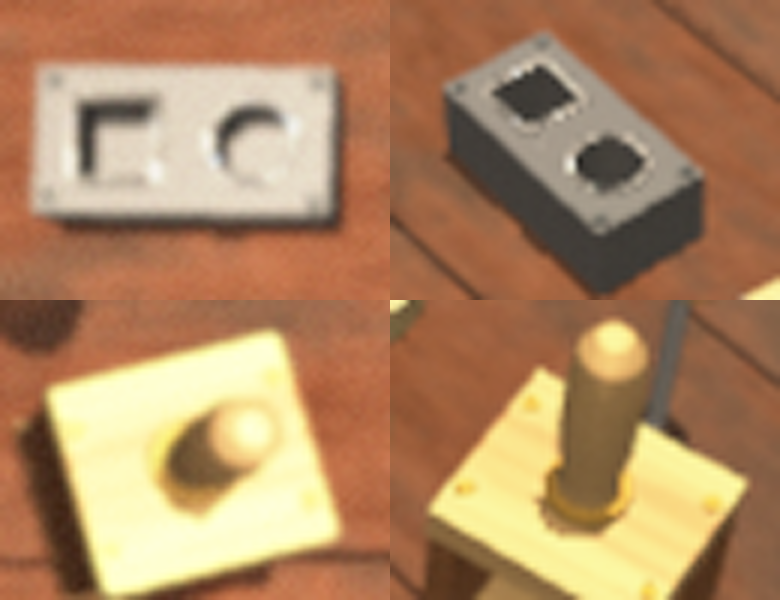

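```bash
python3 - <<'E'
from h import *
np.set_printoptions(precision=4,suppress=True)
print("round",tri("top",[266.6,194.1],"scene",[310.8,181.7]),at_z("top",[266.6,194.1],.042),at_z("scene",[310.8,181.7],.042))
print("square",tri("top",[244.3,192.9],"scene",[299.0,170.2]),at_z("top",[244.3,192.9],.042))
print("rack ctr top",at_z("top",[411.8,204.8],.095))
c=[at_z("top",[380+x/6-.4,178+(y-300)/6-.4],.095) for x,y in[(50,392),(277,332),(340,533),(105,597)]]
print(c,[np.linalg.norm(c[i]-c[i-1]) for i in range(4)])
print("end",tri("top",[419.6,199.3],"scene",[396.8,231.0]),at_z("top",[419.6,199.3],.187),at_z("scene",[396.8,231],.187))
# handle points cloud
for n,box in(("top",(400,190,428,215)),("scene",(385,226,410,262))):
    D=np.load(n+"D.npy");x0,y0,x1,y1=box
    P=np.array([deproj(n,(u,v),D[v,u]) for v in range(y0,y1) for u in range(x0,x1)])
    for a,b in((.12,.15),(.15,.18),(.18,.2)):
        Q=P[(P[:,2]>a)&(P[:,2]<b)]; print(n,a,len(Q),Q.min(0),Q.max(0),Q.mean(0)) if len(Q) else 0
D=np.load("topD.npy")
for p in[(419,199),(404,195),(420,216),(255,186),(266,193)]: print(p,deproj("top",p,D[p[1],p[0]]))
for x,y in((.407,-.153),(.603,-.143)): print(proj("top",(x,y,.23)))
E
```

```text
round (array([0.5519, 0.1384, 0.0439]), np.float64(4.946479203718383e-07)) [0.5522 0.1387 0.042 ] [0.553  0.1399 0.042 ]
square (array([0.5556, 0.193 , 0.0448]), np.float64(0.0013708452333110043)) [0.5566 0.1932 0.042 ]
rack ctr top [ 0.5104 -0.1999  0.095 ]
[array([ 0.5392, -0.1471,  0.095 ]), array([ 0.56  , -0.2348,  0.095 ]), array([ 0.4825, -0.2536,  0.095 ]), array([ 0.4607, -0.1638,  0.095 ])] [np.float64(0.0802613785750714), np.float64(0.09014171986897009), np.float64(0.07977368064286697), np.float64(0.09233413308468326)]
end (array([ 0.5115, -0.1954,  0.1837]), np.float64(0.0010408023278913282)) [ 0.5106 -0.1942  0.187 ] [ 0.5098 -0.1972  0.187 ]
top 0.12 32 [ 0.497  -0.2029  0.1207] [ 0.5217 -0.1828  0.1498] [ 0.5064 -0.1876  0.1391]
top 0.15 70 [ 0.4973 -0.2034  0.1501] [ 0.5235 -0.1824  0.1797] [ 0.5067 -0.1888  0.1672]
top 0.18 112 [ 0.4996 -0.209   0.1802] [ 0.5222 -0.1857  0.1936] [ 0.5106 -0.196   0.1864]
scene 0.12 95 [ 0.4925 -0.2141  0.1203] [ 0.5164 -0.1881  0.1498] [ 0.5007 -0.2055  0.1362]
scene 0.15 127 [ 0.4938 -0.2146  0.1503] [ 0.5156 -0.1889  0.18  ] [ 0.5007 -0.205   0.1654]
scene 0.18 89 [ 0.4978 -0.2124  0.1803] [ 0.519  -0.1879  0.1907] [ 0.5063 -0.2013  0.1855]
(419, 199) [ 0.5105 -0.1915  0.193 ]
(404, 195) [ 0.5336 -0.1838  0.0937]
(420, 216) [ 0.4843 -0.2166  0.0961]
(255, 186) [0.5728 0.1669 0.0429]
(266, 193) [0.5597 0.1448 0.0119]
[np.float64(406.8856205804602), np.float64(251.41823945727253)]
[np.float64(395.9810348220243), np.float64(150.0825242738926)]
```

Call:
play_rows(deltas=[[0,0,-0.4,-0.05,100],[-0.3,-0.4,-0.7,-0.098,100],[-0.5,-0.8,-0.7,-0.098,100],[-0.6,-1,-0.7,-0.098,100],[-0.6,-1,-0.7,-0.098,100]])

```text
clock: 1.12
tcp_pos: [0.2071, 0.3515, 0.3247]
ee_rot: [0.001, 0.002, 1.0, 0.0]
wrist_force: [-0.9, 0.2, 0.4]
width: 0.0929
gripper_force: 0.0
```

Call:
play_rows(deltas=[[-0.2,-0.35,0,0,100],[-0.4,-0.7,0,0,100],[-0.5,-0.92,0,0,100]])

```text
clock: 1.5
tcp_pos: [0.2828, 0.2153, 0.3237]
ee_rot: [0.0, -0.0, 1.0, 0.0]
wrist_force: [0.0, 0.2, -0.3]
width: 0.0931
gripper_force: 0.0
```

Call:
play_rows(deltas=[[-0.2,-0.35,0,0,100],[-0.4,-0.7,0,0,100],[-0.5,-0.92,0,0,100]])

```text
clock: 1.88
tcp_pos: [0.3585, 0.0767, 0.3236]
ee_rot: [0.0, 0.0, 1.0, 0.0]
wrist_force: [-0.1, 0.5, -0.1]
width: 0.0932
gripper_force: 0.0
```

Call:
play_rows(deltas=[[-0.2,-0.35,0,0,100],[-0.4,-0.7,0,0,100],[-0.5,-0.92,0,0,100]])

```text
clock: 2.25
tcp_pos: [0.4339, -0.0616, 0.3232]
ee_rot: [0.0, 0.0, 1.0, 0.0]
wrist_force: [-0.6, 0.8, -0.4]
width: 0.093
gripper_force: 0.0
```

Call:
play_rows(deltas=[[-0.2,-0.35,0,0,100],[-0.4,-0.7,0,0,100],[-0.5,-0.92,0,0,100],[-0.5,-0.92,0,0,100],[-0.5,-0.92,0,0,100]])

```text
clock: 2.88
tcp_pos: [0.5075, -0.1966, 0.3231]
ee_rot: [-0.0, -0.001, 1.0, 0.001]
wrist_force: [0.9, -0.7, 0.6]
width: 0.0931
gripper_force: 0.0
```

Call:
play_rows(deltas=[[-0.01,0,0.3,0,100],[-0.015,0,0.6,0,100],[-0.015,0,0.8,0,100],[-0.015,0,0.8,0,100],[-0.015,0,0.8,0,100]])

```text
clock: 3.5
tcp_pos: [0.5102, -0.1971, 0.2055]
ee_rot: [0.001, -0.001, 1.0, -0.001]
wrist_force: [-0.2, -0.8, 0.8]
width: 0.0927
gripper_force: 0.0
```

```bash
python3 - <<'E'
from h import *
s=viewer.get_image("scene")[0][...,::-1];t=viewer.get_image("top")[0][...,::-1]
def c(i,x,y,w,h,k): return cv2.resize(i[y:y+h,x:x+w],None,fx=k,fy=k,interpolation=cv2.INTER_CUBIC)
cv2.imwrite("pics/a1.png",np.hstack([c(s,325,150,130,150,3),c(t,350,130,130,150,3)]))
E
```

```text
(no output)
```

View pics/a1.png

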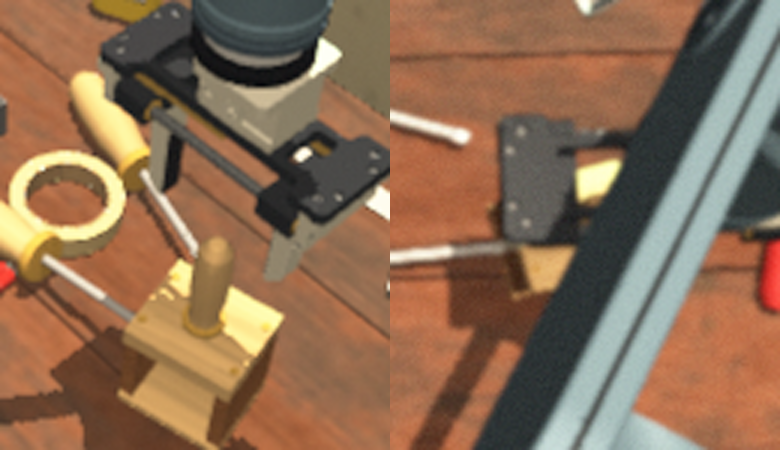

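The gripper is centred over the short driver: the handle end is at crop (213,240), midway between the fingertips at (160,190) and (280,275). The two taller look-alikes have toppled by themselves and lie low, clear of the descent.

Call:
play_rows(deltas=[[0,0,0.25,0,100],[0,0,0.52,0,100],[0,0,0.52,0,100],[0,0,0.52,0,100],[0,0,0.52,0,20],[0,0,0.52,0,0],[0,0,0.52,0,0],[0,0,0.52,0,0],[0,0,0.52,0,0],[0,0,0.52,0,0],[0,0,0.52,0,0],[0,0,0.52,0,0]], squeeze=25)

```text
clock: 5.1
tcp_pos: [0.5094, -0.1975, 0.1256]
ee_rot: [-0.0, -0.001, 1.0, 0.0]
wrist_force: [0.1, 0.0, 0.8]
width: 0.0285
gripper_force: 25.0
```

Call:
play_rows(deltas=[[0,0,-0.15,0,0],[0,0,-0.4,0,0],[0,0,-0.7,0,0],[0,0,-0.95,0,0],[0,0,-0.95,0,0],[0,0,-0.95,0,0]])

```text
clock: 5.85
tcp_pos: [0.5089, -0.1971, 0.2668]
ee_rot: [-0.001, -0.001, 1.0, 0.001]
wrist_force: [0.7, -0.1, -0.6]
width: 0.0284
gripper_force: 25.0
```

```bash
python3 - <<'E'
from h import *
s=viewer.get_image("scene")[0][...,::-1];t=viewer.get_image("top")[0][...,::-1]
def c(i,x,y,w,h,k): return cv2.resize(i[y:y+h,x:x+w],None,fx=k,fy=k,interpolation=cv2.INTER_CUBIC)
cv2.imwrite("pics/a2.png",np.hstack([c(s,260,120,200,200,2),c(t,220,90,200,200,2)]))
print(sensors.sense()["width"])
print(viewer.mark_of("round_well","top")[:2],viewer.mark_of("driver","scene")[:3],proj("scene",(.51,-.1975,.155)),proj("top",(.5525,.139,.043)))
E
```

```text
0.028822481432681277
[{'pixel': [264.5, 195.0], 'conf': 0.73}] [{'pixel': [390.3, 235.4], 'conf': 0.66}, {'pixel': [394.0, 236.6], 'conf': 0.62}, {'pixel': [371.4, 260.2], 'conf': 0.57}] [np.float64(395.2749079892982), np.float64(240.2707778954287)] [np.float64(266.4192402858203), np.float64(193.91351035450768)]
```

View pics/a2.png

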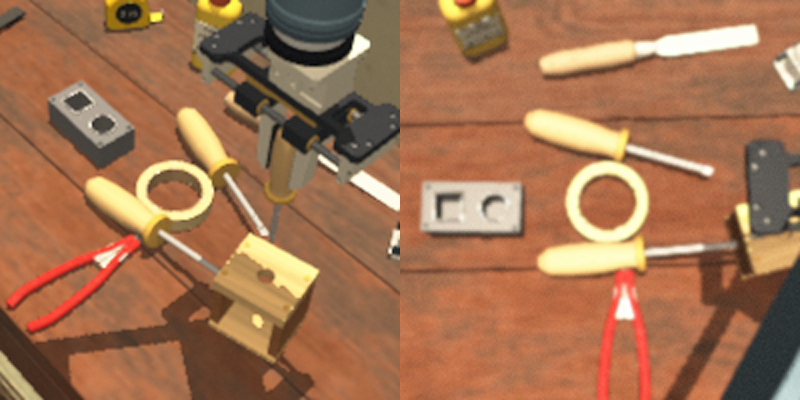

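The held driver hangs upright, with its tip at about crop (273,238), near where I predicted it. The empty rack hole is at crop (265,275) in the scene view. The block hasn't moved. I'll carry the driver to the round well.

Call:
play_rows(deltas=[[-0.03,0.2,0,0,0],[-0.06,0.5,0,0,0],[-0.1,0.75,0,0,0]])

```text
clock: 6.42
tcp_pos: [0.5239, -0.0836, 0.2672]
ee_rot: [-0.001, -0.0, 1.0, 0.0]
wrist_force: [0.5, 0.3, -1.1]
width: 0.0289
gripper_force: 25.0
```

Call:
play_rows(deltas=[[-0.03,0.25,0,0,0],[-0.06,0.5,0,0,0],[-0.1,0.75,0,0,0]])

```text
clock: 6.8
tcp_pos: [0.5388, 0.0288, 0.2672]
ee_rot: [-0.001, -0.001, 1.0, 0.0]
wrist_force: [0.7, 0.2, -1.7]
width: 0.0283
gripper_force: 25.0
```

Call:
play_rows(deltas=[[-0.03,0.25,0,0,0],[-0.06,0.5,0,0,0],[-0.09,0.74,0,0,0],[-0.09,0.74,0,0,0],[-0.09,0.74,0,0,0],[-0.09,0.74,0,0,0]])

```text
clock: 7.55
tcp_pos: [0.5525, 0.1375, 0.2678]
ee_rot: [-0.0, 0.0, 1.0, -0.0]
wrist_force: [1.0, 0.2, -0.6]
width: 0.0286
gripper_force: 25.0
```

Call:
play_rows(deltas=[[0,0.01,0.3,0,0],[0,0.01,0.6,0,0],[0,0.01,0.66,0,0],[0,0.01,0.66,0,0],[0,0.01,0.66,0,0]])

```text
clock: 8.18
tcp_pos: [0.554, 0.1398, 0.1713]
ee_rot: [0.002, -0.0, 1.0, 0.0]
wrist_force: [0.2, 0.9, -1.0]
width: 0.0284
gripper_force: 25.0
```

```bash
python3 - <<'E'
from h import *
s=viewer.get_image("scene")[0][...,::-1]
def c(i,x,y,w,h,k): return cv2.resize(i[y:y+h,x:x+w],None,fx=k,fy=k,interpolation=cv2.INTER_CUBIC)
cv2.imwrite("pics/a3.png",c(s,270,120,80,90,6))
p=sensors.sense()["tcp_pos"];q=proj("scene",(p[0],p[1],p[2]-.1106)); print(p,q,(np.array(q)-[270,120])*6)
print("rack seat",at_z("scene",(392.2,257.2),.095))
E
```

```text
[0.55393718 0.13990859 0.17126466] [np.float64(310.8885935304058), np.float64(176.72135611451145)] [245.33156118 340.32813669]
rack seat [ 0.50838431 -0.19881193  0.095     ]
```

View pics/a3.png

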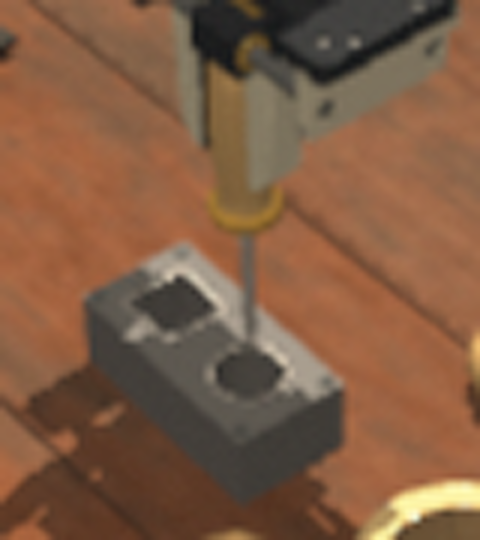

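The tip is at crop (250,342), about 19 mm up and in line with the round well at (248,372), which is where my projection puts it. I'll dip and draw it out.

Call:
play_rows(deltas=[[0,0,0.1,0,0],[0,0,0.2,0,0],[0,0,0.28,0,0],[0,0,0.28,0,0],[0,0,0.28,0,0],[0,0,0.28,0,0],[0,0,0.28,0,0]])

```text
clock: 9.1
tcp_pos: [0.5528, 0.14, 0.1276]
ee_rot: [0.0, -0.001, 1.0, 0.0]
wrist_force: [0.3, 0.2, -0.7]
width: 0.0288
gripper_force: 25.0
```

Call:
play_rows(deltas=[[0,0,-0.15,0,0],[0,0,-0.4,0,0],[0,0,-0.7,0,0],[0,0,-0.95,0,0],[0,0,-0.95,0,0],[0,0,-0.95,0,0]])

```text
clock: 9.85
tcp_pos: [0.552, 0.14, 0.2688]
ee_rot: [-0.001, -0.001, 1.0, -0.0]
wrist_force: [0.3, -0.9, -1.5]
width: 0.0288
gripper_force: 25.0
```

Call:
play_rows(deltas=[[0.03,-0.2,0,0,0],[0.06,-0.5,0,0,0],[0.1,-0.75,0,0,0]])

```text
clock: 10.22
tcp_pos: [0.5365, 0.0264, 0.2674]
ee_rot: [-0.002, -0.001, 1.0, 0.0]
wrist_force: [1.3, 0.3, -0.9]
width: 0.0283
gripper_force: 25.0
```

Call:
play_rows(deltas=[[0.03,-0.25,0,0,0],[0.06,-0.5,0,0,0],[0.1,-0.75,0,0,0]])

```text
clock: 10.6
tcp_pos: [0.5217, -0.0859, 0.2675]
ee_rot: [-0.002, -0.001, 1.0, 0.001]
wrist_force: [-0.4, -0.0, -0.1]
width: 0.0285
gripper_force: 25.0
```

Call:
play_rows(deltas=[[0.03,-0.25,0,0,0],[0.06,-0.5,0,0,0],[0.09,-0.75,0,0,0],[0.09,-0.75,0,0,0],[0.09,-0.75,0,0,0],[0.09,-0.75,0,0,0]])

```text
clock: 11.35
tcp_pos: [0.5093, -0.1963, 0.2691]
ee_rot: [-0.0, -0.001, 1.0, 0.0]
wrist_force: [0.7, 0.5, -1.1]
width: 0.0282
gripper_force: 25.0
```

Call:
play_rows(deltas=[[0,-0.007,0.2,0,0],[0,-0.007,0.4,0,0],[0,-0.007,0.6,0,0],[0,-0.007,0.8,0,0],[0,-0.007,0.9,0,0],[0,-0.007,0.945,0,0],[0,-0.007,0.945,0,0],[0,-0.007,0.945,0,0],[0,-0.007,0.945,0,0]])

```text
clock: 12.48
tcp_pos: [0.5099, -0.1989, 0.1288]
ee_rot: [0.001, -0.0, 1.0, -0.0]
wrist_force: [-0.2, -0.2, -0.6]
width: 0.0287
gripper_force: 25.0
```

Call:
play_rows(deltas=[[0,0,0.015,0,0],[0,0,0.015,0,0],[0,0,0.015,0,0],[0,0,0.015,0,40],[0,0,0.015,0,60],[0,0,0.015,0,80],[0,0,0.015,0,100],[0,0,0.015,0,100],[0,0,0.015,0,100],[0,0,0.015,0,100]])

```text
clock: 13.72
tcp_pos: [0.5094, -0.1986, 0.1256]
ee_rot: [0.0, -0.001, 1.0, -0.0]
wrist_force: [-0.3, -0.2, -0.1]
width: 0.091
gripper_force: 0.0
```

Call:
play_rows(deltas=[[0,0,-0.2,0,100],[0,0,-0.5,0,100],[0,0,-0.9,0,100],[0,0,-1,0,100],[0,0,-1,0,100],[0,0,-1,0,100]])

```text
clock: 14.48
tcp_pos: [0.5086, -0.198, 0.2736]
ee_rot: [-0.002, -0.001, 1.0, 0.001]
wrist_force: [-0.1, -0.1, 0.7]
width: 0.0926
gripper_force: 0.0
```

```bash
python3 - <<'E'
from h import *
print(sensors.sense()["width"])
s,D=viewer.get_image("scene");s=s[...,::-1]
def c(i,x,y,w,h,k): return cv2.resize(i[y:y+h,x:x+w],None,fx=k,fy=k,interpolation=cv2.INTER_CUBIC)
cv2.imwrite("pics/a4.png",np.hstack([c(s,345,200,80,110,5),c(s,275,155,65,110,5)]))
P=np.array([deproj("scene",(u,v),D[v,u]) for v in range(222,262) for u in range(380,412)])
Q=P[np.hypot(P[:,0]-.51,P[:,1]+.198)<.025]; print("end z",Q[Q[:,2]<.22][:,2].max())
E
```

```text
0.09262185114460682
end z 0.19158036127156808
```

View pics/a4.png

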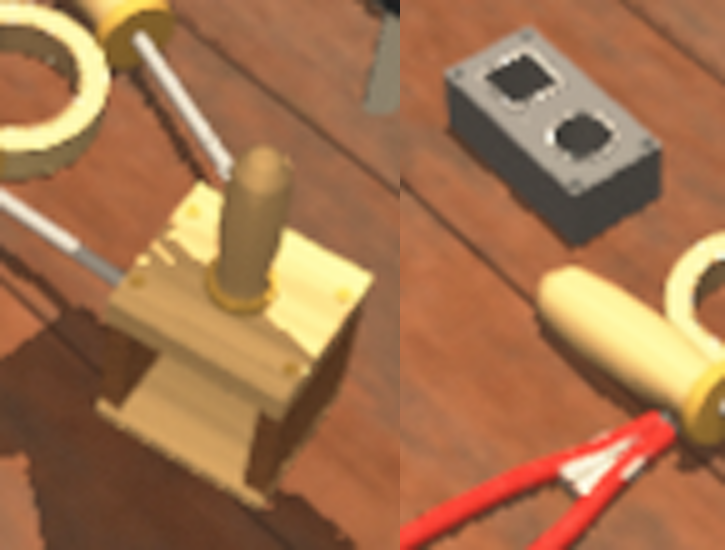

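The driver stands upright with its collar flush on the rack (crop (240,290)). The handle end is at 0.19 m, as it was at the start. The block hasn't moved and the gripper is clear.

```bash
python3 -c "
from cell import arm; print(arm.job_done())"
```

```text
the job is handed in; nothing more can be done
None
```

I dipped the short screwdriver about 25 mm into the round well, stood it back upright and fully home in the rack, let go and handed the job in at about 14.5 s; the block stayed put, and the two taller look-alike screwdrivers toppled over during the approach but stayed on the bench.

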